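# Draw the wheel bolt with the hooked rod

### The arm

A 6-joint arm with a two-finger parallel gripper is mounted at the origin on the work surface. World frame = base frame: x ahead of the robot, y to its left, z up, the work surface at z = 0. Lengths are in mm, angles in rad, forces in N, time in s.
With the tool pointing down it reaches from about 400 to 925 mm from the base axis. Payload 12.5 kg.
Tool frame: the origin (TCP) lies midway between the tips of the shut fingers; the grasp point (between the pads) lies 19 mm behind it (env.grip_depth is the distance from the TCP to the grasp point, in mm); z points along the fingers, y is the line along which they close (so a half turn about z gives the same grasp; the last joint's range is limited). The gripper opens to 95 mm and grips with 3 to 60 N. Pads are 20 mm wide; open, the fingers measure 119 mm over their backs; the gripper's body (75 mm by 180 mm) begins 59 mm behind the grasp point.
Start: joints at [-1.449, 0.491, 1.559, -0, 1.092, -0.106], TCP at [141.169, -608.866, 214.661] pointing down, gripper open.
Joint ranges: [-3.1, 3.1], [-0.84, 2.19], [0.05, 2.79], [-1.13, 4.28], [0.06, 2.93], [-2.69, 2.69]. Speed limits (rad/s): [2.22, 2.22, 2.79, 3.14, 3.14, 3.14].

### API

Orientations are given as [roll, pitch, yaw] about the fixed x, y, z axes, in that order (R = Rz(yaw) Ry(pitch) Rx(roll)).
In Python, from cell import monitor, viewer, order, env gives the robot as it stands.
- The arm moves only by the tool move_arm, never from a script. Its argument "moves" is one flat list of numbers, 4 for each row, row after row: the shift along the tool's x, y, z normalised to -1 to 1, where 1 is 0.15 m, then the turn about the tool's z normalised to -1 to 1, where 1 is pi/2 rad. A call has 1 to 10 rows; each row shifts and turns the commanded pose from where the row before left it, along the tool's axes as they then stand; what a row does not reach is not made up. A row lasts 1/8 s, in which the tool goes at most 62.5 mm and 10.7 degrees, less where a joint would pass 70% of its speed; a pose out of reach is approached as far as the arm can. A call with a number of a shift or a turn outside -1 to 1 is refused whole. A call with a gripper value outside its range is refused whole. "claw" is the finger opening in mm, from 0 to 95.1, set as the call begins (left out, the last holds). The fingers move at their own pace and stop on an object; the grip force is fixed at half the most. Time passes only in rows, so rows that do not move let the fingers close. It gives the time, the measured TCP pose, the force, the opening and the grip force at its end, in the units of the state.
- monitor.state(): the state, without advancing time (a new reading comes with each control period).
- viewer.read_camera(name): name is "scene" or "top" or "wrist"; returns the picture (384x512x3 uint8, red, green, blue); there is no depth.
- viewer.camera_info(name): a dict with "K" (3x3 intrinsics, pixels), "camera_from_world" (4x4, takes a point from world to camera coordinates). Camera axes: x right, y down, z forward; pixel columns grow to the right and rows downward; lengths in mm; the calibration is good to about 2 mm. A picture is of the moment at which its call begins: read the wrist's pose just before it. camera_info takes no time and is no camera call; for the wrist camera it gives the pose at the moment of the call.
- order.job_done(): hands the job in; it is judged then, once.
The state is a dict: "t": time; "joints": joint angles; "qvel": joint speeds; "tau": joint torques, N m; "eef_pos": TCP position; "tcp_rot": TCP orientation; "ft_force": force on the tool from outside, world axes, zero at the start; "moment": the same for the moment, N m; "opening": opening from 0.0 (shut) to 1.0 (fully open); "grip_force": force on a finger pad.
Only numpy, scipy, OpenCV 4.12 (cv2) and the standard library are available. Lean on these libraries where they do the work, as an engineer would, in place of code of your own. Each camera call takes 0.05 s, during which the arm holds its last target. There are 200 camera calls.

### The job

The lazy wheel under the glazed pot is held by a sliding bolt beneath the barred guard, where a hand will not go. Take the rod with the hooked end, reach it under the guard, hook the bolt's upright pin and draw the bolt all the way back, away from the wheel; then lay the hooked rod flat on the bench and let go of it. Keep the gripper itself off the guard and the bolt, and leave the plain straight rod where it lies.

Things in the scene. Friction and masses are not known exactly. Their poses are not given: they have to be found in the camera images.
- hook_rod: Loose hooked rod, 0.2 kg, lying flat. Origin: underside of the walnut handle, near the balance point; x along the rod to the hook, z up. Handle x -80 to 30 mm, 22 wide, 30 tall. Iron shaft 7 thick, axis at z 15, runs to x 215, bends square to +y as far as y 46, then back to x 197 (centre lines): a flat level J, mouth 39 wide, open towards the handle.
- guard: Fixed: bolt plate (36 mm wide in y, staples 30 high), roof of bars, lazy wheel with pot. Origin: on bench under the pin of the shut bolt; x to the wheel, z up. Roof x -94 to 80, y +-116, underside 128 up, open at front and sides; its posts (26 square) at x 85, y +-135. Wheel centre x 200, radius 115, top 26; pot radius 62, top 102.
- bolt (a joint): Sliding bolt under the guard roof, in m: 0 shut (nose over the wheel), 0.05 drawn fully back to its stop; starts 0 to 0.006. At value q its upright iron pin (12 mm thick, bone cap 16 wide, top 82 mm above the bench) stands at x = -q, y = 0 in the guard's frame. Takes about 3 N and stays where left.
- straight_rod: Loose plain rod, not to be used: same handle, origin and axes as the hooked rod, but a straight shaft ending at x 240 mm with no hook. The two rods lie one on each side of the guard's front, either way round.

How it is judged (in metres and radians):
At the end, for the whole second after the job is handed in: The bolt is drawn back to within 10 mm of its stop (joint above 0.04), and the hooked rod lies at rest on the bench, its origin less than 20 mm up and its shaft level within about 7 degrees (value of joint bolt above 0.04 m and height (world z) of hook_rod below 0.02 m and angle between hook_rod's own x axis and vertical between 1.45 and 1.69 rad and linear speed of hook_rod below 0.02 m/s); the robot touches nothing.
It fails at once if the gripper or arm touches the guard fixture or its bolt (over 2 N) (contact force between guard and the fingers above 2 N or contact force between guard and the arm above 2 N).
It fails at once if the straight rod is moved more than 30 mm (distance of straight_rod from where it was at the start of the episode above 0.03 m).
It also fails if it takes over 54 s, if anything falls off the work surface, if the arm or the gripper's body presses on something with over 40 N, if the wrist force passes 120 N, or if a joint passes its speed limit or range.

## Working session

There is one attempt and no reset: what is moved stays moved. The work goes in short steps, Python scripts to look and compute and a tool call to move; the robot and the scene stay as the last step left them, time stands still between calls to the robot, and variables do not carry over. Pictures are saved under pics/ and viewed, at most 10 in all, crops included, and the job is handed in when it is done.

Besides the shell and the picture viewer there is one more tool, called after "Request:" in YAML: its name, and indented under it one key for each argument. move_arm: Moves the arm, as the interface text tells. Scaled input: -1 to 1 covers 0.15 m each way for a shift and pi/2 rad each way for a turn. Its arguments: {"type":"object","properties":{"moves":{"type":"array"},"claw":{"type":"number"}},"required":["moves"]}

```bash
mkdir -p pics; ls
python3 - <<'E'
from cell import monitor, viewer, order, env
import cv2,numpy as np
s=monitor.state();print({k:np.round(v,3) for k,v in s.items()})
for n in("scene","top"):
    im=viewer.read_camera(n);cv2.imwrite(f"pics/{n}0.png",im[...,::-1])
    print(n,{k:np.round(v,3).tolist() for k,v in viewer.camera_info(n).items()})
E
```

```text
pics
{'t': np.float64(0.0), 'joints': array([-1.449,  0.492,  1.559, -0.   ,  1.092, -0.106]), 'qvel': array([ 0.   ,  0.001,  0.002, -0.   , -0.001, -0.001]), 'tau': array([-1.0000e-03, -6.1265e+01, -2.5818e+01,  6.9000e-02,  4.8000e-02,
       -0.0000e+00]), 'eef_pos': array([ 141.166, -608.61 ,  214.064]), 'tcp_rot': array([-3.141, -0.   ,  0.228]), 'ft_force': array([ 0.29 , -0.811,  1.197]), 'moment': array([-0.015, -0.009, -0.005]), 'grip_force': np.float64(0.0), 'opening': np.float64(0.999)}
scene {'K': [[396.954, 0.0, 255.699], [0.0, 396.954, 192.684], [0.0, 0.0, 1.0]], 'camera_from_world': [[0.46, 0.888, -0.009, -294.328], [0.699, -0.369, -0.613, -394.609], [-0.548, 0.276, -0.79, 1541.275], [0.0, 0.0, 0.0, 1.0]]}
top {'K': [[421.571, 0.0, 258.305], [0.0, 421.571, 189.941], [0.0, 0.0, 1.0]], 'camera_from_world': [[0.023, -0.999, 0.034, -27.81], [-0.992, -0.027, -0.123, 598.475], [0.123, -0.031, -0.992, 1002.749], [0.0, 0.0, 0.0, 1.0]]}
```

View pics/scene0.png

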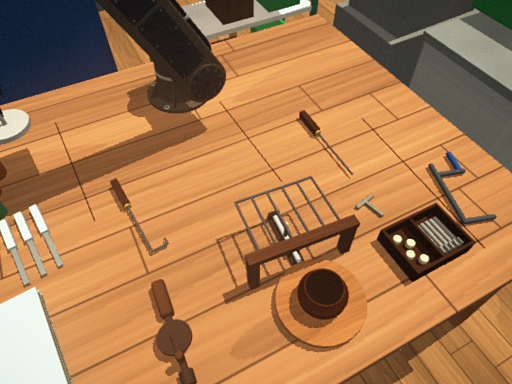

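View pics/top0.png

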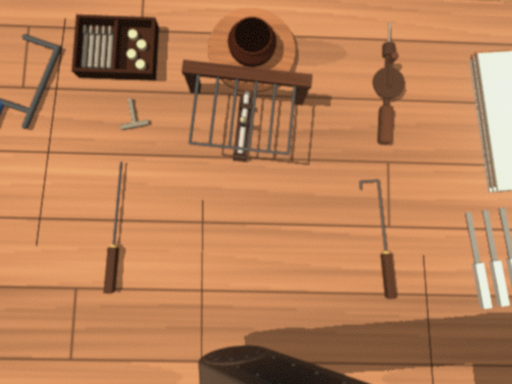

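The top view shows the hooked rod on the right (handle about (389,275), hook at (361–379,181)). The straight rod is at (113,270) and the guard at about (245,110), with the bolt running along (243,150)-(247,95). I'll enlarge these areas for measurement.

```bash
cat > h.py <<'E'
from cell import monitor, viewer, order, env
import cv2,numpy as np
def ray(n,u,v,z,info=None):
    i=info or viewer.camera_info(n);T=np.array(i["camera_from_world"]);R=T[:3,:3];c=-R.T@T[:3,3]
    d=R.T@np.linalg.inv(i["K"])@[u,v,1];return c+d*(z-c[2])/d[2]
def proj(n,p,info=None):
    i=info or viewer.camera_info(n);T=np.array(i["camera_from_world"]);q=np.array(i["K"])@(T[:3,:3]@p+T[:3,3]);return q[:2]/q[2]
E
python3 - <<'E'
from h import *
im=cv2.imread("pics/top0.png")
a=cv2.resize(im[50:170,175:325],None,fx=4,fy=4,interpolation=cv2.INTER_CUBIC)
b=cv2.resize(im[170:305,350:400],None,fx=4,fy=4,interpolation=cv2.INTER_CUBIC)
o=np.zeros((540,800,3),np.uint8);o[:480,:600]=a;o[:540,600:]=b
cv2.imwrite("pics/crop1.png",o)
E
```

```text
(no output)
```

View pics/crop1.png

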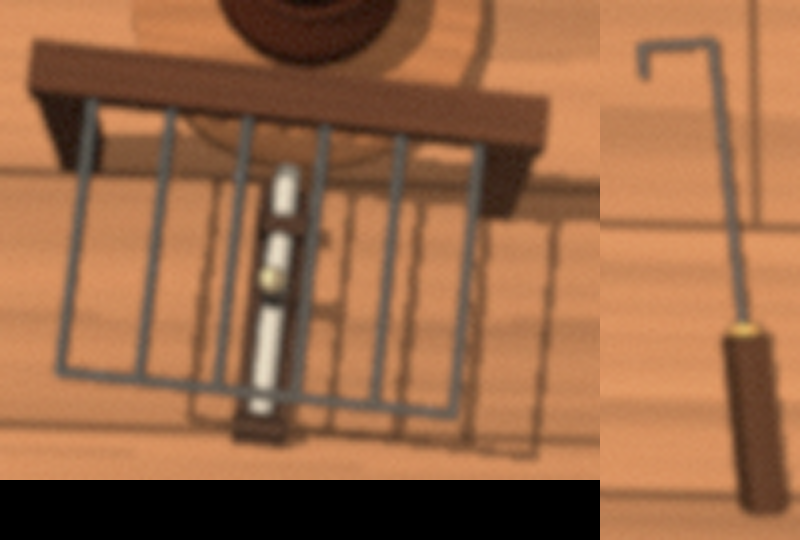

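Crop: pin cap at (269,277), roof front corners (62,374) and (456,413), rod bend (715,43), ferrule (743,329), handle rear end (765,512), hook corner (641,46).

Run:
```python
from h import *
A=lambda x,y:(175+x/4-.4,50+y/4-.4)
B=lambda x,y:(350+(x-600)/4-.4,170+y/4-.4)
r=lambda p,z:ray("top",*p,z)
cap=r(A(269,277),78);c1=r(A(62,374),131);c2=r(A(456,413),131)
n0=r(A(92,100),131);n5=r(A(482,148),131)
bb=r(A(261,408),20);bf=r(A(287,172),20)
print("cap",cap,"corners",c1,c2,np.linalg.norm(c1-c2),"mid",(c1+c2)/2)
f=lambda a,b:np.arctan2(*(b-a)[1::-1])
print("yaw from front bar",f(c2,c1)-np.pi/2,"side bars",f(c1,n0),f(c2,n5),"bolt",f(bb,bf), "mid->cap",f((c1+c2)/2*[1,1,0],cap),np.linalg.norm(((c1+c2)/2-cap)[:2]))
bend=r(B(715,43),15);fer=r(B(743,329),15);he=r(B(765,512),30);hc=r(B(641,46),15);tip=r(B(644,75),15);hs=r(B(748,337),30)
for k in("bend","fer","he","hs","hc","tip"):print(k,np.round(eval(k),1))
print("yaw",f(fer,bend),f(he,bend),np.linalg.norm((he-bend)[:2]),"exp295",np.linalg.norm(hc-bend),"exp46")
y=f(fer,bend);print("origin from bend",bend-215*np.array([np.cos(y),np.sin(y),0]), "side",np.cross((bend-fer),hc-bend)[2])
```

```text
cap [765.93762159  31.9038101   78.        ] corners [689.91140962 146.55348538 131.        ] [674.10490458 -77.11206176 131.        ] 224.22337651956454 mid [682.0081571   34.72071181 131.        ]
yaw from front bar -0.07055297403773597 side bars -0.06402787424588811 -0.08239684540618696 bolt -0.07962412051851062 mid->cap -0.0335501333126005 83.9767226420816
bend [ 634.6 -319.6   15. ]
fer [ 454.3 -335.    15. ]
he [ 344.6 -341.9   30. ]
hs [ 449.7 -333.    30. ]
hc [ 631.4 -272.    15. ]
tip [ 612.8 -273.8   15. ]
yaw 0.08512488615792553 0.07655716442378803 290.88491529729373 exp295 47.74234720747223 exp46
origin from bend [ 420.39077398 -337.91536921   15.        ] side 8638.334448025267
```

Request:
move_arm:
  moves: [0,0,0,0.094,0.176,-0.165,0.05,0,0.176,-0.165,0.05,0,0.176,-0.165,0.05,0,0.176,-0.165,0.05,0,0.176,-0.165,0.05,0,0.176,-0.165,0.05,0,0.176,-0.165,0.05,0,0.176,-0.165,0.05,0,0.176,-0.165,0.05,0]
  claw: 60

```text
t: 1.35
eef_pos: [360.8, -366.8, 146.8]
tcp_rot: [-3.141, 0.0, 0.08]
ft_force: [0.1, 0.0, -0.2]
opening: 0.629
grip_force: 0.0
```

```bash
cat >> h.py <<'E'
def to(x,y,z,yaw=None):
    "tool-axis shift (normalised) from the measured pose to a world target"
    s=monitor.state();p=s["eef_pos"];a=s["tcp_rot"][2];d=np.array([x,y,z])-p;b=a if yaw is None else yaw
    c,n=np.cos(b),np.sin(b)
    print("t",round(float(s["t"]),2),"pos",np.round(p,1),"rot",np.round(s["tcp_rot"],3),"F",np.round(s["ft_force"],1),"open",s["opening"])
    print("turn",round((a-b)/(np.pi/2),3),"shift",np.round(np.array([c*d[0]+n*d[1],n*d[0]-c*d[1],-d[2]])/150,3))
E
python3 - <<'E'
from h import *
to(384.5,-340,140,.08)
cv2.imwrite("pics/w1.png",viewer.read_camera("wrist")[...,::-1])
i=viewer.camera_info("wrist")
for x in(-80,30):print(proj("wrist",np.array([420+x,-338+.08*x,30]),i))
np.savez("w1",**i)
E
```

```text
t 1.35 pos [ 360.8 -366.8  146.8] rot [-3.141  0.     0.08 ] F [ 0.1  0.  -0.2] open 0.6291607460619393
turn 0.0 shift [ 0.172 -0.166  0.045]
[234.19357661 208.57067016]
[231.98656296  92.00899986]
```

View pics/w1.png

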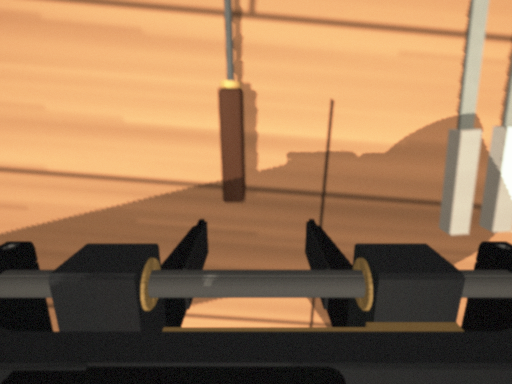

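The wrist view shows the handle from (230,88) to (233,202), within about 5 px of where I predicted it and between the fingers' line. I'll let it settle, then descend.

Request:
move_arm:
  moves: [0,0,0,0,0,0,0,0]

```text
t: 1.65
eef_pos: [359.8, -368.4, 147.2]
tcp_rot: [3.141, -0.0, 0.08]
ft_force: [-0.7, -0.6, -0.2]
opening: 0.631
grip_force: 0.0
```

Run:
```python
from h import *
to(384.5,-340,5,.08)
im=viewer.read_camera("wrist");i=viewer.camera_info("wrist")
hsv=cv2.cvtColor(im,cv2.COLOR_RGB2HSV);m=((im.sum(2)<200)&(im[...,0]>im[...,2]*1.6)).astype(np.uint8);m[260:]=0
n,l,st,c=cv2.connectedComponentsWithStats(m)
for k in range(1,n):
    if st[k,4]>600:
        pts=np.argwhere(l==k)[:,::-1].astype(np.float32);r=cv2.minAreaRect(pts);b=cv2.boxPoints(r)
        print(st[k],[np.round(ray("wrist",*q,30,i)[:2],1).tolist() for q in b])
cv2.imwrite("pics/w2.png",im[...,::-1])
```

```text
t 1.65 pos [ 359.8 -368.4  147.2] rot [ 3.141 -0.     0.08 ] F [-0.7 -0.6 -0.2] open 0.6310075861274241
turn -0.0 shift [ 0.179 -0.176  0.948]
[221  89  25 114 804] [[448.6, -327.4], [451.1, -348.9], [345.6, -359.9], [342.8, -336.2]]
```

Request:
move_arm:
  moves: [0.09,-0.081,0,0,0.091,-0.081,0.1,0,0,0,0.17,0,0,0,0.17,0,0,0,0.17,0,0,0,0.17,0,0,0,0.12,0,0,0,0.048,0,0,0,0,0]

```text
t: 2.82
eef_pos: [385.4, -340.9, 4.5]
tcp_rot: [-3.141, 0.001, 0.081]
ft_force: [0.7, -0.4, 0.1]
opening: 0.632
grip_force: 0.0
```

Request:
move_arm:
  moves: [0,0,0,0,0,0,0,0,0,0,0,0,0,0,0,0,0,0,0,0,0,0,0,0]
  claw: 0

```text
t: 3.58
eef_pos: [385.3, -341.5, 5.1]
tcp_rot: [3.141, -0.0, 0.08]
ft_force: [-1.1, 0.4, 1.1]
opening: 0.229
grip_force: 30.0
```

Request:
move_arm:
  moves: [0,0,-0.09,0,0,0,-0.09,0,0,0,-0.09,0,0,0,0,0.05,0,0,0,0.048,0,0,0,0,0,0,0,0]

```text
t: 4.45
eef_pos: [385.3, -341.5, 45.8]
tcp_rot: [3.141, -0.0, -0.072]
ft_force: [-0.2, -0.3, -1.4]
opening: 0.228
grip_force: 30.0
```

Run:
```python
from h import *
to(385,-341,45,-.073)
t=viewer.read_camera("top");i=viewer.camera_info("wrist");w=viewer.read_camera("wrist")
print(proj("wrist",np.array([635,-355,55]),i))
a=cv2.resize(t[160:310,325:425],None,fx=4,fy=4,interpolation=cv2.INTER_CUBIC)
o=np.zeros((600,800,3),np.uint8);o[:,:400]=a;o[:300,400:]=cv2.resize(w,(400,300));cv2.imwrite("pics/c2.png",o[...,::-1])
```

```text
t 4.45 pos [ 385.3 -341.5   45.8] rot [ 3.141 -0.    -0.072] F [-0.2 -0.3 -1.4] open 0.22818782419769584
turn 0.001 shift [-0.002 -0.003  0.005]
[ 241.53897144 -403.01785535]
```

View pics/c2.png

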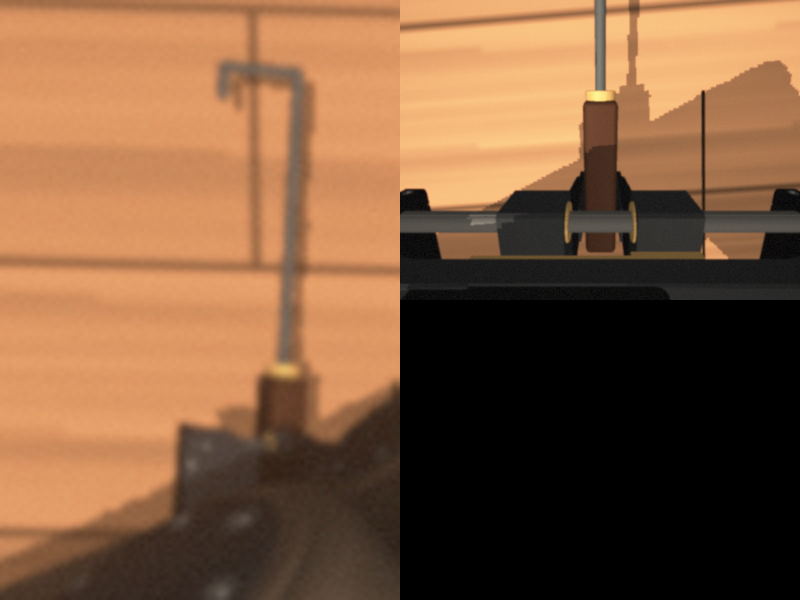

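The rod is firmly held. The bend shows at crop (297,74), the hook corner at (222,69) and the ferrule at (285,368).

Run:
```python
from h import *
B=lambda x,y:(325+x/4-.4,160+y/4-.4)
b,h,f=[ray("top",*B(*p),55) for p in((297,74),(222,69),(285,368))]
print(b,h,f,"yaw",np.arctan2(*(b-f)[1::-1]),np.linalg.norm(h-b))
T=monitor.state()["eef_pos"];print("bend-TCP",(b-T)[:2])
a=-.073;R=np.array([[np.cos(a),np.sin(a)],[-np.sin(a),np.cos(a)]]);print("in guard axes bend,corner,fer",R@(b-T)[:2],R@(h-T)[:2],R@(f-T)[:2])
P=np.array([766,32]);print("TCP in guard frame",R@(T[:2]-P))
```

```text
[ 635.39217155 -357.81888343   55.        ] [ 637.20927466 -311.24400736   55.        ] [ 456.07824844 -347.14796102   55.        ] yaw -0.05943962535573235 46.61030942734121
bend-TCP [250.08240876 -16.38440599]
in guard axes bend,corner,fer [250.61135966   1.89903665] [249.02667623  48.48239981] [70.9967207  -0.53675445]
TCP in guard frame [-352.43982721 -400.20561446]
```

Request:
move_arm:
  moves: [0.05,-0.2,0,0,0.05,-0.2,0,0,0.05,-0.2,0,0,0.05,-0.2,0,0,0.05,-0.2,0,0,0.05,-0.2,0,0,0.05,-0.2,0,0,0.05,-0.2,0,0,0.05,-0.2,0,0,0,0,0,0]

```text
t: 5.8
eef_pos: [472.8, -75.7, 45.4]
tcp_rot: [3.142, -0.0, -0.071]
ft_force: [-1.0, -0.4, -1.5]
opening: 0.231
grip_force: 30.0
```

```bash
cat >> h.py <<'E'
def guard(gx,gy):
    a=-.073;R=np.array([[np.cos(a),np.sin(a)],[-np.sin(a),np.cos(a)]]);s=monitor.state()
    g=R@(s["eef_pos"][:2]-[766,32]);print("t",s["t"],"TCP guard",np.round(g,1),"z",s["eef_pos"][2],"yaw",s["tcp_rot"][2],"F",np.round(s["ft_force"],1),"shift x,y",np.round((np.array([gx,gy])-g)*[1,-1]/150,3))
E
python3 -c "
from h import *
guard(-212,-77)"
```

```text
t 5.8 TCP guard [-284.5 -128.8] z 45.4449857747032 yaw -0.07053362090138826 F [-1.  -0.4 -1.5] shift x,y [ 0.483 -0.346]
```

Request:
move_arm:
  moves: [0,-0.115,0,0,0,-0.115,0,0,0,-0.115,0,0,0.1,0,0,0,0.1,0,0,0,0.1,0,0,0,0.1,0,0,0,0.08,0,0,0,0,0,0,0,0,0,0,0]

```text
t: 7.05
eef_pos: [547.6, -30.8, 45.3]
tcp_rot: [3.142, 0.001, -0.074]
ft_force: [0.1, -0.8, -2.2]
opening: 0.23
grip_force: 30.0
```

Run:
```python
from h import *
guard(-212,-23)
t=viewer.read_camera("top");s=viewer.read_camera("scene")
o=np.zeros((600,800,3),np.uint8)
o[:,:400]=cv2.resize(t[50:200,210:310],None,fx=4,fy=4,interpolation=cv2.INTER_CUBIC)
o[:,400:]=cv2.resize(s[150:300,220:320],None,fx=4,fy=4,interpolation=cv2.INTER_CUBIC);cv2.imwrite("pics/c3.png",o[...,::-1])
```

```text
t 7.05 TCP guard [-213.2  -78.6] z 45.26289828666148 yaw -0.07386247300552307 F [ 0.1 -0.8 -2.2] shift x,y [ 0.008 -0.37 ]
```

View pics/c3.png

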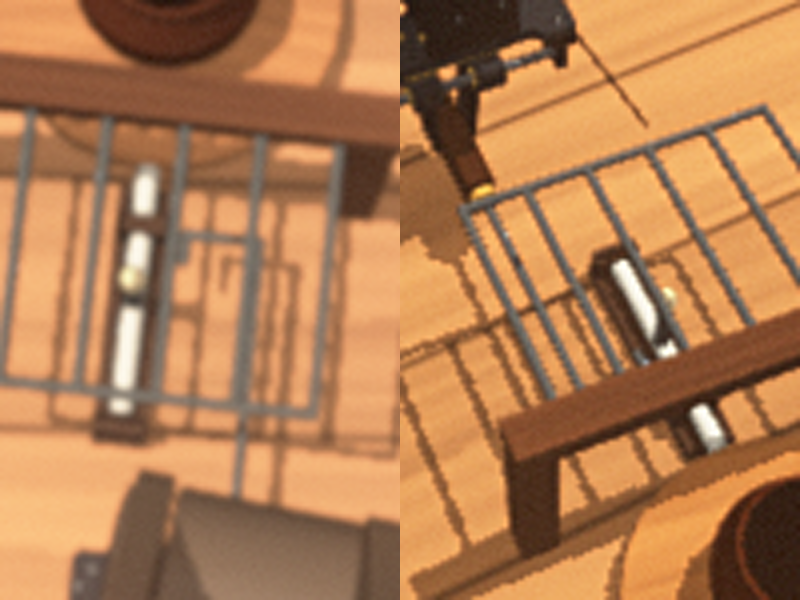

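The top view shows the hook's crossbar at row 238, from the corner (182,238) to the bend (251,239). The tip ends at row 262 and the pin cap is at (131,278), so the hook is beyond the pin and to its right.

Run:
```python
from h import *
B=lambda x,y:(210+x/4-.4,50+y/4-.4)
a=-.073;R=np.array([[np.cos(a),np.sin(a)],[-np.sin(a),np.cos(a)]])
for p,z in(((251,239),55),((182,238),55),((182,262),55),((131,278),78)):print(p,R@(ray("top",*B(*p),z)[:2]-[766,32]))
```

```text
(251, 239) [ 38.93222108 -72.21822288]
(182, 238) [ 35.01120635 -29.49453045]
(182, 262) [ 19.73477363 -30.97356071]
(131, 278) [-0.54648313 -1.36359036]
```

Request:
move_arm:
  moves: [0.05,0,0,0,0,0,0,0,0,-0.067,0,0,0,-0.067,0,0,0,-0.067,0,0,0,-0.067,0,0,0,-0.062,0,0,0,0,0,0]

```text
t: 8.15
eef_pos: [559.3, 18.7, 45.4]
tcp_rot: [3.142, -0.0, -0.073]
ft_force: [0.1, 0.4, -1.8]
opening: 0.225
grip_force: 30.0
```

Run:
```python
from h import *
guard(-212,-28)
t=viewer.read_camera("top")
o=cv2.resize(t[50:200,210:310],None,fx=4,fy=4,interpolation=cv2.INTER_CUBIC);cv2.imwrite("pics/c4.png",o[...,::-1])
```

```text
t 8.15 TCP guard [-205.2  -28.3] z 45.40453301236648 yaw -0.07277798883242892 F [ 0.1  0.4 -1.8] shift x,y [-0.045 -0.002]
```

View pics/c4.png

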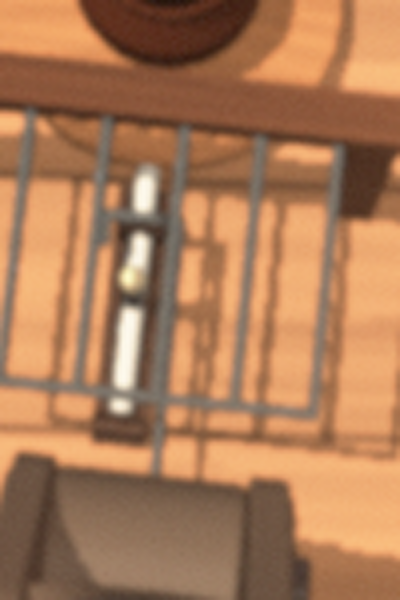

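The pin cap (131,278) now sits between the shaft (about x=170) and the hook tip (102,240), with the crossbar beyond it. I'll draw it back.

Request:
move_arm:
  moves: [-0.07,0,0,0,-0.07,0,0,0,-0.06,0,0,0,-0.06,0,0,0,-0.06,0,0,0,-0.06,0,0,0,-0.06,0,0,0,-0.05,0,0,0,0,0,0,0]

```text
t: 9.32
eef_pos: [485.1, 23.5, 45.4]
tcp_rot: [3.142, 0.001, -0.074]
ft_force: [0.3, 0.1, -1.5]
opening: 0.232
grip_force: 30.0
```

Run:
```python
from h import *
guard(-291,-28)
t=viewer.read_camera("top");s=viewer.read_camera("scene")
o=np.zeros((600,800,3),np.uint8)
o[:,:400]=cv2.resize(t[50:200,210:310],None,fx=4,fy=4,interpolation=cv2.INTER_CUBIC)
o[:,400:]=cv2.resize(s[150:300,220:320],None,fx=4,fy=4,interpolation=cv2.INTER_CUBIC);cv2.imwrite("pics/c5.png",o[...,::-1])
```

```text
t 9.325 TCP guard [-279.6  -29. ] z 45.38815705120743 yaw -0.07374678935972079 F [ 0.3  0.1 -1.5] shift x,y [-0.076 -0.007]
```

View pics/c5.png

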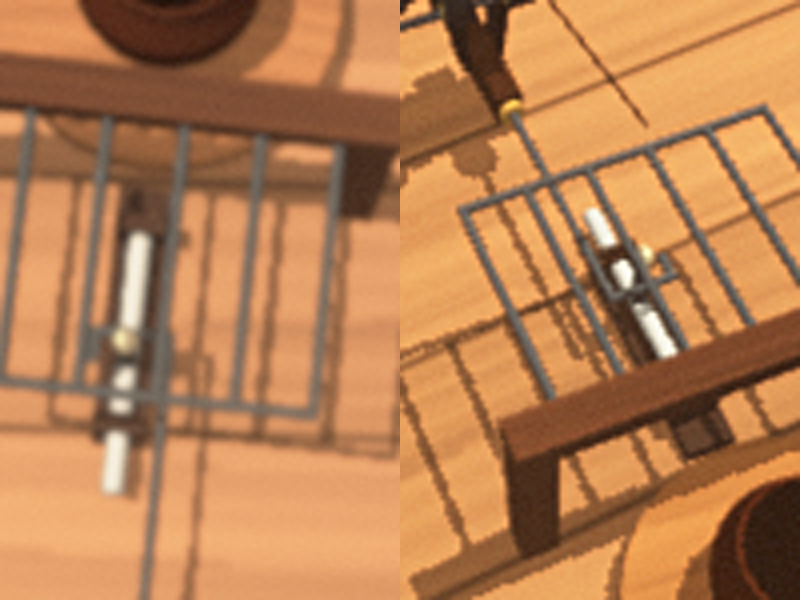

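The pin is hooked and now at about row 340, roughly 38 mm back. I'll pull the rest of the way to the stop.

Request:
move_arm:
  moves: [-0.03,0,0,0,-0.03,0,0,0,-0.025,0,0,0,0,0,0,0]

```text
t: 9.93
eef_pos: [477.2, 24.0, 46.4]
tcp_rot: [3.142, -0.009, -0.074]
ft_force: [15.3, 0.9, -2.7]
opening: 0.233
grip_force: 30.0
```

Run:
```python
from h import *
guard(-291,-28)
B=lambda x,y:(210+x/4-.4,50+y/4-.4)
t=viewer.read_camera("top")
a=-.073;R=np.array([[np.cos(a),np.sin(a)],[-np.sin(a),np.cos(a)]])
# bone cap: creamy yellow, distinct from white bolt
im=t.astype(int);m=((im[...,0]-im[...,2]>40)&(im[...,1]>150)&(im[...,0]-im[...,1]<35)).astype(np.uint8)
n,l,st,c=cv2.connectedComponentsWithStats(m[100:170,225:255])
for k in range(1,n):print(st[k,4],c[k]+[225,100],R@(ray("top",*(c[k]+[225,100]),78)[:2]-[766,32]))
```

```text
t 9.925 TCP guard [-287.5  -29. ] z 46.35465933329652 yaw -0.07399214593232362 F [15.3  0.9 -2.7] shift x,y [-0.024 -0.007]
26 [240.03846154 136.30769231] [-43.48346304  -0.10026201]
1 [240. 159.] [-98.68082127  -5.59610928]
1 [236. 160.] [-102.06882936    3.64674781]
7 [236. 166.] [-116.52243006    2.16637847]
8 [240.25 165.75] [-114.89388529   -7.83598112]
```

At 15 N the bolt is against its stop, after about 43 mm of travel from an already slightly drawn start. Now I'll unhook: forward, then right.

Request:
move_arm:
  moves: [0.09,0,0,0,0.09,0,0,0,0.08,0,0,0,0,0,0,0,0,0.08,0,0,0,0.08,0,0,0,0.08,0,0,0,0.08,0,0,0,0.1,0,0,0,0,0,0]

```text
t: 11.22
eef_pos: [507.5, -42.5, 45.4]
tcp_rot: [3.141, -0.0, -0.075]
ft_force: [0.0, 1.2, -2.4]
opening: 0.228
grip_force: 30.0
```

Run:
```python
from h import *
guard(-253,-89); to(400,-300,45)
t=viewer.read_camera("top")
o=cv2.resize(t[50:200,210:410],None,fx=4,fy=4,interpolation=cv2.INTER_CUBIC);cv2.imwrite("pics/c6.png",o[...,::-1])
```

```text
t 11.225 TCP guard [-252.4  -93.2] z 45.41837038692355 yaw -0.07542799465591443 F [ 0.   1.2 -2.4] shift x,y [-0.004 -0.028]
t 11.22 pos [507.5 -42.5  45.4] rot [ 3.141 -0.    -0.075] F [ 0.   1.2 -2.4] open 0.22828203679348066
turn 0.0 shift [-0.585  1.766  0.003]
```

View pics/c6.png

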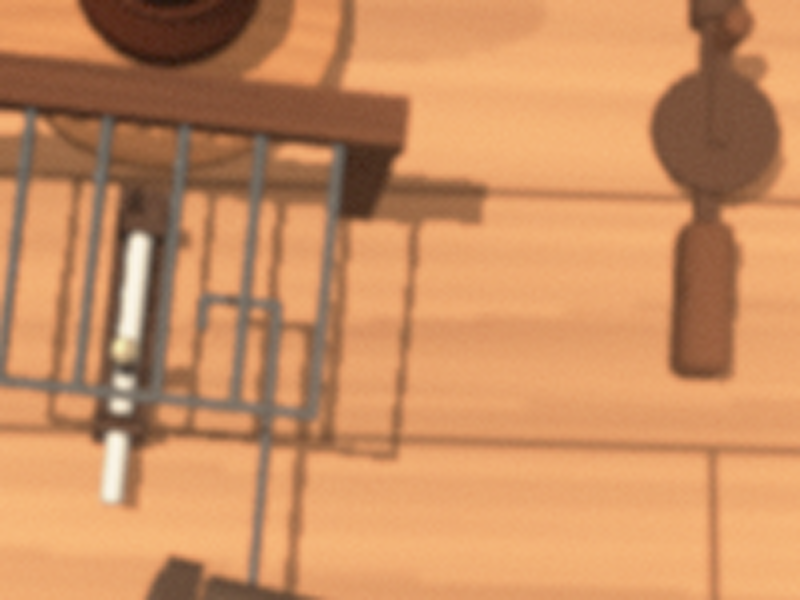

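The hook is free of the pin, with the crossbar at (205–278,300) and the cap at (125,348), and the bolt has stayed drawn. I'll carry the rod back to clear bench on the right.

Request:
move_arm:
  moves: [-0.06,0.18,0,0,-0.06,0.18,0,0,-0.06,0.18,0,0,-0.06,0.18,0,0,-0.06,0.18,0,0,-0.06,0.18,0,0,-0.06,0.18,0,0,-0.06,0.18,0,0,-0.06,0.18,0,0,0,0,0,0]

```text
t: 12.52
eef_pos: [408.6, -278.8, 45.4]
tcp_rot: [3.141, -0.0, -0.076]
ft_force: [0.3, -0.1, -1.7]
opening: 0.231
grip_force: 30.0
```

Request:
move_arm:
  moves: [0,0,0.08,0,0,0,0.08,0,0,0,0.05,0,0,0,0.03,0,0,0,0.015,0,0,0,0,0,0,0,0,0]

```text
t: 13.4
eef_pos: [408.9, -277.9, 7.4]
tcp_rot: [3.141, -0.0, -0.074]
ft_force: [-0.3, 0.5, -2.5]
opening: 0.229
grip_force: 30.0
```

Request:
move_arm:
  moves: [0,0,0.013,0,0,0,0,0,0,0,0,0]

```text
t: 13.78
eef_pos: [408.9, -277.8, 5.5]
tcp_rot: [3.141, -0.0, -0.074]
ft_force: [-1.9, -0.2, 3.5]
opening: 0.233
grip_force: 30.0
```

Request:
move_arm:
  moves: [0,0,0,0,0,0,0,0,0,0,0,0,0,0,0,0,0,0,0,0,0,0,0,0]
  claw: 60

```text
t: 14.52
eef_pos: [408.8, -277.8, 5.2]
tcp_rot: [3.141, -0.0, -0.074]
ft_force: [-0.3, -0.1, -0.7]
opening: 0.631
grip_force: 0.0
```

Request:
move_arm:
  moves: [0,0,-0.08,0,0,0,-0.15,0,0,0,-0.15,0,0,0,-0.15,0,0,0,-0.15,0,0,0,-0.15,0,0,0,-0.15,0,0,0,0,0,0,0,0,0]

```text
t: 15.65
eef_pos: [408.5, -277.5, 152.0]
tcp_rot: [-3.142, 0.0, -0.074]
ft_force: [0.6, 0.7, 1.2]
opening: 0.63
grip_force: 0.0
```

Run:
```python
from h import *
to(400,-300,45)
t=viewer.read_camera("top");s=viewer.read_camera("scene")
o=np.zeros((600,800,3),np.uint8)
o[:300,:]=np.hstack([cv2.resize(t,(400,300)),cv2.resize(s,(400,300))])
o[300:,:400]=cv2.resize(t[75:225,250:450],(400,300));o[300:,400:]=cv2.resize(s[120:270,60:260],(400,300));cv2.imwrite("pics/c7.png",o[...,::-1])
```

```text
t 15.65 pos [ 408.5 -277.5  152. ] rot [-3.142  0.    -0.074] F [0.6 0.7 1.2] open 0.6300049170335452
turn 0.0 shift [-0.046  0.154  0.713]
```

View pics/c7.png

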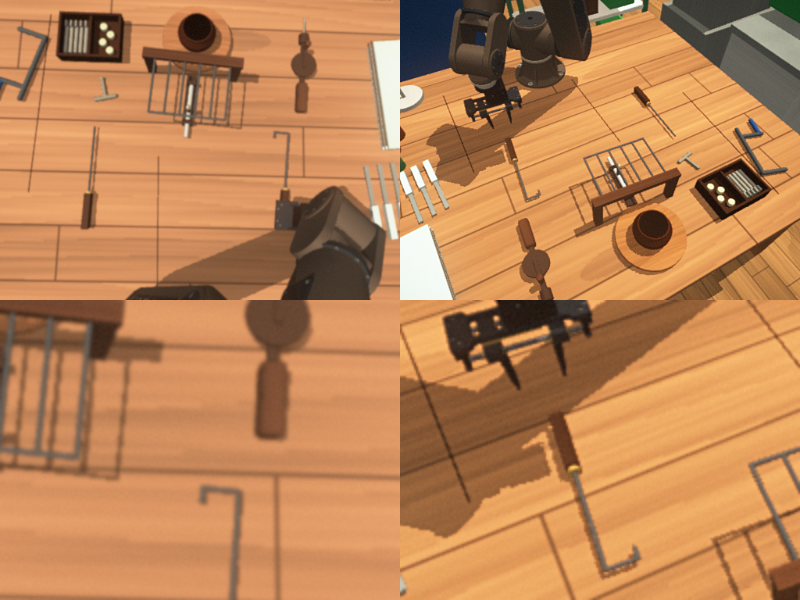

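The hooked rod lies flat on the bench with the gripper well clear above it. The bolt is still drawn back and the straight rod hasn't moved. Handing in.

```bash
python3 -c "
from cell import order
print(order.job_done())"
```

```text
the job is handed in; nothing more can be done
None
```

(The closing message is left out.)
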